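# Knock gauged plates out of the receiver gauge and hang them in build order

### The arm

A 7-joint arm with a two-finger parallel gripper is mounted at the origin on a cart in front of the work surface, level with it; the furniture and walls round the work are solid. World frame = base frame: x ahead of the robot, y to its left, z up, the work surface at z = 0. Lengths are in m, angles in rad, forces in N, time in s.
With the tool pointing down it reaches from about 0.4 to 0.85 m from the base axis. Payload 6.9 kg.
Tool frame: the origin (TCP) lies on the centre line of the jaws, within the pads' length; the fingertips stand 14 mm ahead of it and the grasp point (between the pads) lies 5 mm behind it; z points along the fingers, y is the line along which they close (so a half turn about z gives the same grasp; the last joint's range is limited). The gripper opens to 85 mm and grips with 20 to 120 N. Pads are 22 mm wide; open, the fingers measure 114 mm over their backs; the gripper's body (76 mm by 85 mm) begins 54 mm behind the grasp point. The pads swing forward as they close: fully open they stand 13 mm farther back than shut.
Start: joints at [1.242, 0.507, -0.238, 1.5, 0.126, 1.149, -0.155], TCP at [0.263, -0.567, 0.245] pointing down, gripper open.
Joint ranges: [-3.08, 3.08], [-0.24, 2.05], [-1.43, 1.35], [0, 2.5], [-1.52, 4.66], [0.17, 1.96], [-2.89, 2.89]. Speed limits (rad/s): [2.39, 2.39, 3.14, 3.14, 3.14, 3.14, 3.14].

### API

Orientations are given as a rotation vector (axis times angle).
In Python, from bench import r, cam, job gives the robot as it stands (r), with the cameras (cam) and the job (job).
- The arm moves only by the shell command python3 steer.py 'ROWS' [OPENING] [FORCE]. ROWS is a JSON list of rows, 1 to 5 of them, each of 6 numbers: dx, dy, dz in m, then a rotation vector rx, ry, rz in rad; each row shifts and turns the commanded pose from where the row before left it, along the tool's axes as they then stand; what a row does not reach is not made up. A row lasts 1/12 s, in which the tool goes at most 0.0417 m and 0.125 rad, less where a joint would pass 70% of its speed; a pose out of reach is approached as far as the arm can. OPENING is the finger opening in m, set as the command begins (- or left out keeps the last). The fingers move at their own pace and stop on an object; FORCE is the grip in N (left out, the last holds). Time passes only in rows, so rows that do not move let the fingers close. It prints the time, the measured TCP pose, the force, the opening and the grip force at its end.
- r.get_obs(): the state, without advancing time (a new reading comes with each control period).
- cam.camera(name): name is "side" or "top"; returns the picture (384x512x3 uint8, red, green, blue); there is no depth.
- cam.calibration(name): a dict with "vfov" (degrees; the focal length in pixels is half the picture's height over the tangent of half this angle, whatever the lens; pixels are square), "cx", "cy" (the principal point, pixels), "dist_coeffs" ([k1, k2, p1, p2, k3] as OpenCV has them; the pictures are not rectified), "origin" and "rotation" of the camera in the world. Camera axes: x right, y down, z forward; pixel columns grow to the right and rows downward; lengths in m; the calibration is good to about 2 mm. A picture is of the moment at which its call begins. calibration takes no time and is no camera call.
- job.finish_job(): hands the job in; it is judged then, once.
The state is a dict: "clock": time; "joints": joint angles; "joint_vel": joint speeds; "joint_efforts": joint torques, N m; "ee_pos": TCP position; "eef_rot": TCP orientation; "wrist_force": force on the tool from outside, world axes, zero at the start; "wrist_torque": the same for the moment, N m; "gripper_width": finger opening in m; "grip_force": force on a finger pad.
Only numpy, scipy, OpenCV 4.12 (cv2) and the standard library are available. Lean on these libraries where they do the work, as an engineer would, in place of code of your own. Each camera call takes 0.05 s, during which the arm holds its last target. There are 200 camera calls.

### The job

The three guide plates have passed the receiver gauge and sit down flush in its pockets: press the red knock-out lever fully down so that they rise, then take them out one at a time and hang them by their bores on the hook stand in build order, the bright steel backing plate first at the back, then the bronze wear plate, and the black cover plate in front. All three must end hanging still on the level bar of the hook, behind its upturned tip, let go; do not drop or lay down a plate on the way, and leave the mug, bottle, dial indicator and micrometer where they stand.

Things in the scene. Friction and masses are not known exactly. Their poses are not given: they have to be found in the camera images.
- receiver_gauge: Grey receiver gauge, fixed: block 92 x 90 mm (its x, y) on a dark base 128 x 112 x 12 mm, 110 mm high in all. Origin: centre of its underside; z up. Three open-topped pockets side by side at its y = -22, 0, +22 mm, each 59 mm long (its x), 13 mm wide (its y), floor 18 mm above the origin. The knock-out lever sticks out at its -y end. Which plate is in which pocket differs.
- eject_lever (a joint): Knock-out lever, rad: 0 = up (plates down in their pockets), 0.62 = pressed fully down against its stop. It is stiff (about 8 to 13 N on the pad) and stays where it is left. It drives a lifter under all three plates: 68 mm of lift per rad, about 41 mm at the stop.
- lever_pad (a point): Centre of the top face of the red thumb pad (30 x 36 mm) at the end of the lever. At 0 the lever slopes up 0.30 rad from level, at 0.62 it slopes down 0.32 rad; the pad's centre comes down about 62 mm on a 102 mm arc about the pivot.
- lever_pivot (a point): The lever's pivot pin, on the gauge 60 mm from its centre along -y and 84 mm above the bench; the pin runs along the gauge's x; the pad's centre is 102 mm from it.
- plate_steel: The bright steel backing plate, standing on edge: 56 mm wide (its x), 10 mm thick (its y), 90 mm high (its z), about 0.16 kg, corners rounded 9 mm, front and back alike. Origin: centre of its lower edge. It starts in a pocket, its top edge 2 mm below the gauge's top face; with the lever fully down it stands about 39 mm proud.
- plate_steel_hole (a point): Centre of that plate's round bore (32 mm diameter, through its thickness), 62 mm above its lower edge, 28 mm below its top edge.
- plate_bronze: The bronze wear plate with two thin oil grooves, standing on edge: 56 mm wide (its x), 10 mm thick (its y), 90 mm high (its z), about 0.16 kg, corners rounded 9 mm, front and back alike. Origin: centre of its lower edge. It starts in a pocket, its top edge 2 mm below the gauge's top face; with the lever fully down it stands about 39 mm proud.
- plate_bronze_hole (a point): Centre of that plate's round bore (32 mm diameter, through its thickness), 62 mm above its lower edge, 28 mm below its top edge.
- plate_black: The black cover plate, standing on edge: 56 mm wide (its x), 10 mm thick (its y), 90 mm high (its z), about 0.16 kg, corners rounded 9 mm, front and back alike. Origin: centre of its lower edge. It starts in a pocket, its top edge 2 mm below the gauge's top face; with the lever fully down it stands about 39 mm proud.
- plate_black_hole (a point): Centre of that plate's round bore (32 mm diameter, through its thickness), 62 mm above its lower edge, 28 mm below its top edge.
- hook_stand: Hook stand, fixed: blue base 135 x 100 x 11 mm, steel post of 18 mm diameter, 145 mm high, standing on the origin (at the underside), and a level hook that points along the stand's -x at 130 mm height. z up.
- hook_root (a point): On the axis of the hook's bar (round, 9 mm diameter), at the front of the collar (26 mm diameter) in front of the post; axes as the stand's. From here the level bar runs 78 mm along -x, then turns up at 45 degrees to the tip. A plate hanging on the bar has its bore's centre 11.5 mm below the bar's axis.
- hook_tip (a point): Centre of the rounded end of the upturned tip: 88 mm along the stand's -x from hook_root and 10 mm above the bar's axis; the tip's highest point is 14.5 mm above the bar's axis.
- coffee_mug: White coffee mug, 82 x 114 x 91 mm with its handle, bystander. Origin: centre of its underside.
- cleaner_bottle: White dropper bottle with a blue cap, 35 mm diameter, 90 mm high, bystander. Origin: centre of its underside.
- dial_indicator: Dial indicator lying on its back, 108 x 57 x 23 mm, bystander. Origin: centre of its underside.
- micrometer: Outside micrometer lying flat, 50 x 115 x 16 mm, bystander. Origin: centre of its underside.

How it is judged:
On the way, in this order (a step that is already met when the one before it is completed fails the run):
1. the lever has been pressed fully down (at least 0.55 rad) and all three plates have risen at least 34 mm in their pockets (value of joint eject_lever above 0.55 rad and z of each of plate_steel, plate_bronze, plate_black in the frame of receiver_gauge above 0.052 m), for 0.2 s.
2. the steel plate hangs on the hook, let go, before the others (x of plate_steel_hole in the frame of hook_root between -0.08 and -0.001 m and y of plate_steel_hole in the frame of hook_root between -0.012 and 0.012 m and z of plate_steel_hole in the frame of hook_root between -0.022 and -0.005 m and angle between plate_steel's own z axis and vertical below 0.25 rad and contact force between plate_steel and the fingers below 0.05 N), for 0.2 s.
3. the bronze plate hangs in front of it, let go, before the black one (all of step 2 and x of plate_bronze_hole in the frame of hook_root between -0.08 and -0.001 m and y of plate_bronze_hole in the frame of hook_root between -0.012 and 0.012 m and z of plate_bronze_hole in the frame of hook_root between -0.022 and -0.005 m and angle between plate_bronze's own z axis and vertical below 0.25 rad and contact force between plate_bronze and the fingers below 0.05 N), for 0.2 s.
4. the black plate hangs in front of both, let go (all of step 3 and x of plate_black_hole in the frame of hook_root between -0.08 and -0.001 m and y of plate_black_hole in the frame of hook_root between -0.012 and 0.012 m and z of plate_black_hole in the frame of hook_root between -0.022 and -0.005 m and angle between plate_black's own z axis and vertical below 0.25 rad and contact force between plate_black and the fingers below 0.05 N), for 0.2 s.
At the end, for the whole second after the job is handed in: All three plates hang by their bores on the level bar, behind its tip, hung in the order steel, bronze, black: bore centres 5 to 22 mm below the bar's axis, within 12 mm sideways, 1 to 80 mm in front of the collar; plates within 0.25 rad of upright, let go and still (under 0.05 m/s) (all of step 4 and linear speed of each of plate_steel, plate_bronze, plate_black below 0.05 m/s); the robot touches nothing.
It fails at once if the mug, bottle, dial indicator or micrometer is moved more than 20 mm (distance of any of coffee_mug, cleaner_bottle, dial_indicator, micrometer from where it was at the start of the episode above 0.02 m).
It fails at once if a plate is dropped or laid over (more than 0.7 rad from upright) (angle between any of plate_steel, plate_bronze, plate_black's own z axis and vertical above 0.7 rad).
It fails at once if a plate is put down on the bench (height (world z) of any of plate_steel, plate_bronze, plate_black below 0.01 m).
It also fails if it takes over 72 s, if anything falls off the work surface, if the arm or the gripper's body presses on something with over 40 N, if the wrist force passes 120 N, or if a joint passes its speed limit or range.

## Working session

There is one attempt and no reset: what is moved stays moved. The work goes in short steps, Python scripts to look and compute and a shell command to move; the robot and the scene stay as the last step left them, time stands still between calls to the robot, and variables do not carry over. Pictures are saved under pics/ and viewed, at most 10 in all, crops included, and the job is handed in when it is done.

```bash
ls; mkdir -p pics
python3 - <<'E'
from bench import r, cam, job
import cv2,json
for n in("side","top"):
    cv2.imwrite(f"pics/{n}0.png",cv2.cvtColor(cam.camera(n),cv2.COLOR_RGB2BGR)); print(n,cam.calibration(n))
print(r.get_obs())
E
```

```text
bench.py
pics
steer.py
side {'vfov': 52.441569988045806, 'cx': 254.7454751434059, 'cy': 183.34059306446204, 'dist_coeffs': array([-0.11037921,  0.        ,  0.        ,  0.        ,  0.        ]), 'origin': array([ 0.52860428, -1.22165707,  0.70598428]), 'rotation': array([-2.08051733e+00,  1.81647986e-02,  2.37353111e-05])}
top {'vfov': 46.98145073382447, 'cx': 257.2109112776465, 'cy': 185.9966327209768, 'dist_coeffs': array([-0.0529871,  0.       ,  0.       ,  0.       ,  0.       ]), 'origin': array([ 0.31090998, -0.16757528,  1.26498195]), 'rotation': array([-2.02356588,  2.21155776, -0.21791936])}
{'clock': 0.1, 'joints': array([ 1.24250125,  0.50826183, -0.23753966,  1.50100391,  0.12568545,
        1.14891499, -0.15482626]), 'joint_vel': array([ 0.00212734, -0.00182105, -0.00160557, -0.00203099,  0.00011467,
        0.00135029,  0.00034741]), 'joint_efforts': array([-3.91356298e-03, -6.21837258e+01, -2.19418131e+00, -2.50204307e+01,
        1.25499189e-02,  7.88207457e-03,  2.93559003e-05]), 'ee_pos': array([ 0.26246376, -0.56675724,  0.24452186]), 'eef_rot': array([-3.06646517e+00, -6.75711903e-01,  5.57269122e-04]), 'wrist_force': array([-0.23024789,  0.1758387 ,  0.1044574 ]), 'wrist_torque': array([-0.0060395 ,  0.02329933,  0.03513322]), 'grip_force': 0.0, 'gripper_width': 0.08554953227052953}
```

View pics/side0.png

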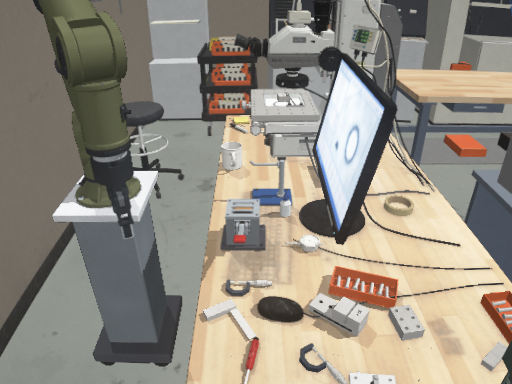

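View pics/top0.png

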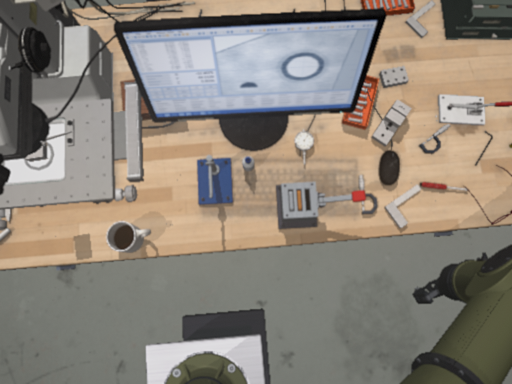

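The side view shows the gauge at about (243,225) with its red pad at (240,240), and the hook stand at (272,180) with its hook pointing left (-x). The top view shows the gauge at (298,203), the pad at (358,196), the hook stand at (214,180), the mug at (125,236), the bottle at (248,163), the dial at (304,142) and the micrometer at (370,203). Next I'll enlarge both.

Run:
```python
import cv2,numpy as np
a=cv2.imread("pics/top0.png")[130:240,190:390]; b=cv2.imread("pics/side0.png")[145:255,205:325]
cv2.imwrite("pics/topc.png",cv2.resize(a,None,fx=4,fy=4,interpolation=cv2.INTER_CUBIC))
cv2.imwrite("pics/sidec.png",cv2.resize(b,None,fx=5,fy=5,interpolation=cv2.INTER_CUBIC))
```

```text
(no output)
```

View pics/topc.png

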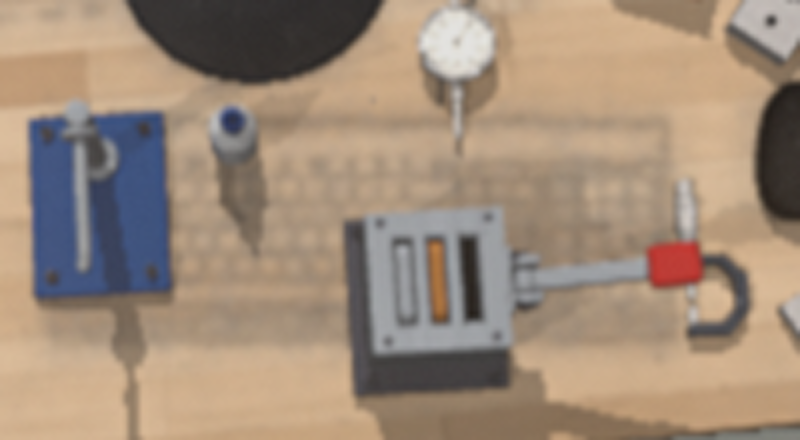

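View pics/sidec.png

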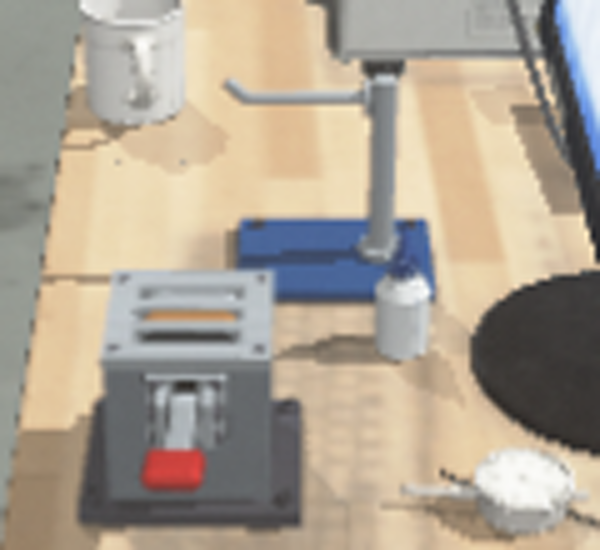

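The crops show the pocket order from +y to -y: steel, bronze, black. The hook bar runs from top (209,162) to its tip near (211,197), and in the side view the tip is near (251,162). The lever pad sits above the micrometer. Now the masks and rays.

```bash
cat > h.py <<'E'
import numpy as np,cv2
from bench import r, cam, job
from scipy.spatial.transform import Rotation as Ro
def cal(n):
    c=cam.calibration(n); f=192/np.tan(np.radians(c["vfov"])/2)
    K=np.array([[f,0,c["cx"]],[0,f,c["cy"]],[0,0,1]]); return K,c["dist_coeffs"],c["origin"],Ro.from_rotvec(c["rotation"]).as_matrix()
def ray(n,p):
    K,d,o,R=cal(n); q=cv2.undistortPoints(np.array(p,float).reshape(-1,1,2),K,d)[:,0]
    v=np.c_[q,np.ones(len(q))]@R.T; return o,v/np.linalg.norm(v,axis=1)[:,None]
def plane(n,p,z):
    o,v=ray(n,p); return o+v*((z-o[2])/v[:,2])[:,None]
def tri(pt,ps):
    (a,u),(b,w)=ray("top",pt),ray("side",ps); out=[]
    for i,j in zip(u,w):
        s=np.linalg.lstsq(np.c_[i,-j],b-a,rcond=None)[0]; P,Q=a+s[0]*i,b+s[1]*j
        out.append(np.r_[(P+Q)/2,np.linalg.norm(P-Q)])
    return np.array(out)
def proj(n,X):
    K,d,o,R=cal(n); return cv2.projectPoints(np.array(X,float).reshape(-1,1,3),Ro.from_matrix(R.T).as_rotvec(),-R.T@o,K,d)[0][:,0]
def img(n,save=None):
    a=cam.camera(n)
    if save: cv2.imwrite(save,a[:,:,::-1])
    return a
def up(a,x0,y0,x1,y1,k=4): return cv2.resize(a[y0:y1,x0:x1],None,fx=k,fy=k,interpolation=cv2.INTER_CUBIC)
def back(p,x0,y0,k=4): return (np.array(p,float)+.5)/k-.5+[x0,y0]
def big(m):
    c=max(cv2.findContours(m.astype(np.uint8),0,2)[0],key=cv2.contourArea); return c
E
python3 - <<'E'
from h import *
np.set_printoptions(precision=4,suppress=True)
T=cv2.imread("pics/top0.png")[:,:,::-1]; S=cv2.imread("pics/side0.png")[:,:,::-1]
def hsv(a): return [x.astype(int) for x in cv2.split(cv2.cvtColor(np.ascontiguousarray(a),cv2.COLOR_RGB2HSV))]
def rep(n,m,o,quad=False):
    c=big(m); M=cv2.moments(c); cen=back([M['m10']/M['m00'],M['m01']/M['m00']],*o)
    q=c
    if quad:
        h=cv2.convexHull(c)
        for e in range(2,60):
            q=cv2.approxPolyDP(h,e,True)
            if len(q)<=4: break
    else: q=cv2.boxPoints(cv2.minAreaRect(c))
    return cen,back(np.array(q).reshape(-1,2),*o)
ot=(265,170); a=up(T,*ot,330,235); H,Sa,V=hsv(a)
print("top V at face/base/pocket",V[90,130],Sa[90,130])
m=((Sa<50)&(V>115)).astype(np.uint8); m=cv2.morphologyEx(m,cv2.MORPH_CLOSE,np.ones((45,45)));m=cv2.morphologyEx(m,cv2.MORPH_OPEN,np.ones((61,61)))
ct,qt=rep("top",m,ot,True); print("topface T",ct,qt.tolist()); print(plane("top",qt,.11),plane("top",[ct],.11))
os=(215,190); b=up(S,*os,275,235); H,Sa,V=hsv(b)
m=((Sa<50)&(V>120)).astype(np.uint8); m=cv2.morphologyEx(m,cv2.MORPH_CLOSE,np.ones((31,31)));m=cv2.morphologyEx(m,cv2.MORPH_OPEN,np.ones((41,41)))
cs,qs=rep("side",m,os,True); print("topface S",cs,qs.tolist()); print(plane("side",qs,.11),"tri",tri([ct],[cs]))
# bronze and red in both
for nm,lo,hi,s0,v0 in(("bronze",8,20,120,120),("red",-1,8,150,120)):
    res=[]
    for n,I,o,e in(("top",T,(270,175),(380,225)),("side",S,(215,190),(275,255))):
        H,Sa,V=hsv(up(I,*o,*e)); 
        m=(H>lo)&(H<hi)&(Sa>s0+ (50 if nm=="bronze" else 0))&(V>v0); c,q=rep(n,m,o); res.append(c); print(nm,n,c,q.tolist())
    print(nm,tri([res[0]],[res[1]]))
E
```

```text
top V at face/base/pocket 152 136
topface T [298.6216 200.0656] [[315.625, 181.625], [317.375, 216.375], [277.625, 217.375], [281.125, 182.875]]
[[ 0.541  -0.3418  0.11  ]
 [ 0.4476 -0.3357  0.11  ]
 [ 0.4544 -0.2312  0.11  ]
 [ 0.5458 -0.2495  0.11  ]] [[ 0.4953 -0.2911  0.11  ]]
topface S [242.2032 213.0217] [[258.875, 199.125], [259.625, 218.375], [235.875, 234.375], [226.625, 198.625]]
[[ 0.5487 -0.2505  0.11  ]
 [ 0.5485 -0.3499  0.11  ]
 [ 0.4864 -0.4205  0.11  ]
 [ 0.4543 -0.2454  0.11  ]] tri [[ 0.4994 -0.2931  0.0902  0.0017]]Traceback (most recent call last):
  File "<stdin>", line 27, in <module>
  File "<stdin>", line 6, in rep
  File "h.py", line 27, in big
    c=max(cv2.findContours(m.astype(np.uint8),0,2)[0],key=cv2.contourArea); return c
ValueError: max() iterable argument is empty
```

Run:
```python
import cv2,numpy as np
T=cv2.imread("pics/top0.png"); S=cv2.imread("pics/side0.png")
hT=cv2.cvtColor(T,cv2.COLOR_BGR2HSV);hS=cv2.cvtColor(S,cv2.COLOR_BGR2HSV)
f=lambda a:" ".join("%d/%d/%d"%tuple(x) for x in a)
print("T row199",f(hT[199,273:322])); print("T col286",f(hT[178:232,287]))
print("pad row",f(hT[196,348:370:2]))
print("S col",f(hS[195:250,250])); print("S row",f(hS[208,222:264])); print("red",f(hS[239,228:250:2]))
print("hook T row",f(hT[180,204:220])); print("hook T col",f(hT[152:204,210])); print("hook S col",f(hS[155:172,265])); print("hook S row",f(hS[164,246:286])); print("post S",f(hS[180,274:290]))
```

```text
T row199 15/72/162 16/76/164 15/78/156 14/61/125 175/16/93 150/12/85 160/9/82 0/7/77 150/3/92 110/6/133 110/9/163 110/9/166 110/9/165 105/9/165 108/8/156 105/8/135 100/6/131 113/7/156 110/10/161 113/7/141 110/6/126 108/8/155 107/11/164 130/5/140 12/84/130 14/154/159 14/157/169 14/141/152 11/56/124 114/9/143 107/11/163 102/9/147 0/0/97 11/37/55 16/62/45 15/50/51 0/6/81 100/6/128 102/8/157 108/8/163 102/8/162 108/8/162 102/8/162 105/7/156 110/6/135 120/4/121 105/7/142 110/9/162 108/8/159
T col286 16/72/188 16/71/182 16/71/177 16/71/177 16/56/174 15/22/166 113/6/162 107/11/162 108/8/162 105/9/164 102/8/159 110/10/152 105/7/143 113/7/143 105/7/145 113/7/148 105/7/148 102/8/152 108/8/155 108/8/156 105/10/156 108/8/156 110/10/158 113/6/159 108/8/160 110/9/162 108/8/163 105/9/164 105/9/165 108/8/165 110/9/165 108/8/165 108/8/165 108/8/166 105/9/166 113/6/157 110/6/132 130/6/118 113/8/136 113/7/142 105/5/110 15/7/73 10/12/66 8/15/68 0/15/69 174/18/69 175/22/69 6/18/70 173/15/67 4/24/74 13/63/102 15/79/133 15/79/145 15/78/147
pad row 113/6/164 105/9/164 1/123/154 2/185/189 2/183/188 1/183/188
[... 2008 characters left out ...]
/221 16/72/221 20/12/199 99/11/170 17/24/148 17/83/224 17/83/225 17/84/225 17/83/225 17/86/225 16/85/224
hook S row 20/63/235 19/69/234 18/71/233 19/71/234 19/71/234 16/70/198 17/32/150 90/4/138 100/10/156 103/11/168 101/12/170 101/12/171 99/11/170 101/12/170 101/12/170 101/12/169 101/12/170 99/11/170 101/12/171 99/11/170 100/13/171 101/12/170 101/12/171 98/12/170 98/12/171 101/12/170 98/12/170 101/12/170 101/12/171 100/10/150 100/11/145 102/10/134 101/13/161 98/8/124 105/8/121 102/10/130 96/9/137 95/10/146 18/30/193 20/49/235
post S 20/58/239 19/58/239 20/57/239 20/55/239 17/63/221 17/28/145 100/6/124 98/8/130 105/11/142 105/13/157 20/51/231 20/52/240 20/51/241 21/51/242 20/48/242 20/48/242
```

Run:
```python
from h import *
np.set_printoptions(precision=4,suppress=True)
T=cv2.imread("pics/top0.png")[:,:,::-1]; S=cv2.imread("pics/side0.png")[:,:,::-1]
def hsv(a): return [x.astype(int) for x in cv2.split(cv2.cvtColor(np.ascontiguousarray(a),cv2.COLOR_RGB2HSV))]
def cen(c): M=cv2.moments(c); return [M['m10']/M['m00'],M['m01']/M['m00']]
def op(m,c,o): m=cv2.morphologyEx(m.astype(np.uint8),cv2.MORPH_CLOSE,np.ones((c,c))) if c else m.astype(np.uint8); return cv2.morphologyEx(m,cv2.MORPH_OPEN,np.ones((o,o)))
def quad(m,o):
    h=cv2.convexHull(big(m))
    for e in np.arange(1,40,.5):
        q=cv2.approxPolyDP(h,e,True)
        if len(q)<=4: break
    return back(q.reshape(-1,2),*o)
srt=lambda q:q[np.argsort(np.arctan2(*(q-q.mean(0)).T[::-1]))]
o=(270,172); H,s,V=hsv(up(T,*o,325,225)); qt=srt(quad(op((s<45)&(V>112),0,1)*0+op(((s<45)&(V>112)),45,81),o))
o=(215,190); H,s,V=hsv(up(S,*o,272,240)); qs=srt(quad(op((s<40)&(V>150),41,51),o))
print(qt,qs); print("plane T\n",plane("top",qt,.11)); print("plane S\n",plane("side",qs,.11))
# red pad, bronze
for nm,lo,hi,s0 in(("bronze",11,17,100),("red",-1,8,130)):
    P=[]
    for I,o,e in((T,(282,188),(310,212)) if nm=="bronze" else (T,(340,180),(380,210)),(S,(228,200),(258,216)) if nm=="bronze" else (S,(225,225),(260,250))):
        H,s,V=hsv(up(I,*o,*e)); c=big((H>lo)&(H<hi)&(s>s0)&(V>125 if nm=="bronze" else V>100)); P.append(back(cen(c),*o)); print(nm,P[-1],back(cv2.boxPoints(cv2.minAreaRect(c)),*o).tolist())
    print(nm,"tri",tri([P[0]],[P[1]]))
# hook bar in T: centre col per row; S: centre row per col
H,s,V=hsv(T)
for y in range(166,200,4): w=np.clip(60-s[y,204:214],0,60); print("T",y,np.sum(w*np.arange(204,214))/w.sum(),w.sum()//50)
H,s,V=hsv(S)
for x in range(249,280,3): w=np.clip(55-s[154:172,x],0,60); print("S",x,np.sum(w*np.arange(154,172))/max(w.sum(),1),w.sum())
```

```text
[[281.875 182.875]
 [315.375 181.875]
 [317.875 215.625]
 [281.875 217.125]] [[227.125 198.625]
 [258.625 199.375]
 [259.375 220.625]
 [225.375 221.625]]
plane T
 [[ 0.5456 -0.2515  0.11  ]
 [ 0.5404 -0.341   0.11  ]
 [ 0.4495 -0.3372  0.11  ]
 [ 0.454  -0.2424  0.11  ]]
plane S
 [[ 0.4557 -0.2454  0.11  ]
 [ 0.548  -0.2519  0.11  ]
 [ 0.5476 -0.3606  0.11  ]
 [ 0.4567 -0.3632  0.11  ]]
bronze [298.9338 199.2991] [[296.505708694458, 190.20494937896729], [300.0412425994873, 189.952410697937], [301.3673839569092, 208.5183982849121], [297.8318500518799, 208.77093887329102]]
bronze [242.6935 207.6372] [[234.375, 207.125], [251.125, 207.125], [251.125, 208.125], [234.375, 208.125]]
bronze tri [[ 0.4999 -0.2922  0.1075  0.0043]]
red [358.3319 195.552 ] [[351.1829252243042, 190.8963394165039], [364.49085235595703, 189.41768264770508], [365.6768264770508, 200.0914649963379], [352.36890029907227, 201.57012176513672]]
red [239.268  238.4389] [[233.125, 234.625], [245.125, 234.625], [245.125, 242.125], [233.125, 242.125]]
red tri [[ 0.494  -0.4487  0.118   0.0039]]
T 166 210.73381294964028 5
T 170 210.72302158273382 5
T 174 210.89772727272728 5
T 178 210.07894736842104 3
T 182 210.18243243243242 2
T 186 210.43225806451613 3
T 190 210.52409638554218 3
T 194 210.61875 3
T 198 nan 0
S 249 0.0 0
S 252 162.41333333333333 150
S 255 164.04 100
S 258 164.1157894736842 95
S 261 164.11702127659575 94
S 264 163.9375 112
S 267 163.88235294117646 119
S 270 163.03703703703704 135
S 273 159.0 278
S 276 159.1640625 256
S 279 161.60194174757282 721<stdin>:25: RuntimeWarning: invalid value encountered in scalar divide
```

Run:
```python
from h import *
from scipy.optimize import brentq
np.set_printoptions(precision=4,suppress=True)
for p in((210.07,178),(210.3,186),(210.6,194)):
    z=brentq(lambda z:proj("side",plane("top",[p],z))[0,1]-164.0,.05,.25); P=plane("top",[p],z); print(p,P,proj("side",P), plane("top",[p],.13))
T=cv2.imread("pics/top0.png"); S=cv2.imread("pics/side0.png")
h=cv2.cvtColor(T,cv2.COLOR_BGR2HSV)[...,1]; print(h[193:201,206:216]); g=cv2.cvtColor(S,cv2.COLOR_BGR2HSV)[...,1]; print(g[157:168,247:260])
print("post/collar T");print(h[158:178,204:220]); 
print("bronze pocket axis",plane("top",[(298.27,190.08),(299.6,208.64)],.108))
print("bottle,mug,blue corners",plane("top",[(248,160),(125,236)],.09))
```

```text
(210.07, 178) [[ 0.5711 -0.0632  0.1313]] [[264.3542 164.    ]] [[ 0.5714 -0.0631  0.13  ]]
(210.3, 186) [[ 0.5497 -0.0624  0.1311]] [[257.8812 164.    ]] [[ 0.5499 -0.0623  0.13  ]]
(210.6, 194) [[ 0.5283 -0.0617  0.1311]] [[251.4494 164.    ]] [[ 0.5285 -0.0616  0.13  ]]
[[119 125 105  46   5   0  31 107 125 109]
 [119 121 103  43   5   0  32 108 126 118]
 [119 121  95  38   2   2  32 110 125 116]
 [121 120  95  36   3   4  45 113 125 118]
 [119 120 107  60  22  28  80 120 125 116]
 [119 120 119 103  83  89 112 123 122 113]
 [122 120 122 121 118 119 119 122 120 115]
 [122 120 120 120 122 120 122 122 122 119]]
[[69 71 71 70 71 71 70 71 73 76 79 84 84]
 [69 70 71 72 72 71 71 71 73 76 79 84 85]
 [66 70 70 71 70 73 73 72 73 76 81 85 86]
 [69 70 70 62 49 62 71 71 74 78 80 86 87]
 [69 71 70 15 13 21 60 71 74 77 82 87 87]
 [67 71 69 24  7 12 23 58 69 72 75 78 80]
 [69 71 71 69 28  5 12  7 29 34 34 35 36]
 [69 71 71 71 70 32  4 10 11 12 12 11 12]
 [69 71 73 73 72 73 43 25 25 24 22 24 24]
 [69 73 73 73 71 70 70 71 72 77 79 83 85]
 [69 73 71 73 71 71 71 70 71 75 78 82 85]]
post/collar T
[[ 5
[... 789 characters left out ...]
6  11  45]
 [120 122 125 109  43   6   5   2   9  17  17   7   2   4   7  45]
 [120 120 124 109  43   5   3   6   6   9  12   3   2   4   6  57]
 [121 123 124 110  48   8   5   6   2   3   2   2   0   2  19  89]
 [122 122 124 114  53   8   3   4   2   2   2   2   5  19  71 119]
 [122 122 124 114  56  10   3   4   8  15  12  20  33  66 109 126]
 [122 122 128 113  55  10   5   6  33  56  54  63  78  96 112 125]
 [122 121 128 116  54  10   3  10  51  94  95  97  95 100 113 125]
 [120 122 124 114  57  10   3  12  56  96  98  92  95  98 112 123]]
bronze pocket axis [[ 0.5226 -0.2933  0.108 ]
 [ 0.4726 -0.2914  0.108 ]]
bottle,mug,blue corners [[ 0.6218 -0.1667  0.09  ]
 [ 0.4428  0.1781  0.09  ]]
```

```bash
cat > d.py <<'E'
# python3 d.py x y z yaw_deg : remaining delta in tool axes; yaw = world direction of tool y
import sys; from h import *
np.set_printoptions(precision=4,suppress=True)
def d(x,y,z,yaw):
    s=r.get_obs(); R=Ro.from_rotvec(s["eef_rot"]).as_matrix(); a=np.radians(yaw)
    Y=np.array([np.cos(a),np.sin(a),0]); Z=np.array([0,0,-1.]); W=np.c_[np.cross(Y,Z),Y,Z]
    print("t",s["clock"],"p",s["ee_pos"],"yaw",np.degrees(np.arctan2(R[1,1],R[0,1])).round(2),"| d",R.T@(np.array([x,y,z])-s["ee_pos"]),"rot",Ro.from_matrix(R.T@W).as_rotvec(),"j7",s["joints"][6])
d(*map(float,sys.argv[1:5]))
E
python3 steer.py '[[0,0,0,0,0,-0.12],[0,0,0,0,0,-0.12],[0,0,0,0,0,-0.12],[0,0,0,0,0,-0.12],[0,0,0,0,0,-0.12]]' 0 40
python3 steer.py '[[0,0,0,0,0,-0.12],[0,0,0,0,0,-0.12],[0,0,0,0,0,-0.12],[0,0,0,0,0,-0.12],[0,0,0,0,0,0]]'
python3 d.py 0.494 -0.453 0.17 -3
```

```text
clock: 0.52
ee_pos: [0.2625, -0.5669, 0.2448]
eef_rot: [-2.726, -1.56, -0.0]
wrist_force: [-0.0, 0.6, 0.3]
gripper_width: 0.0256
grip_force: 0.0
clock: 0.93
ee_pos: [0.2623, -0.567, 0.2447]
eef_rot: [-2.278, -2.162, -0.001]
wrist_force: [0.0, -0.1, 0.4]
gripper_width: 0.0004
grip_force: 0.0
t 0.9333 p [ 0.2623 -0.567   0.2447] yaw -2.97 | d [0.1258 0.2255 0.0747] rot [-0.0004 -0.0011  0.0004] j7 0.7918599624117099
```

```bash
python3 steer.py '[[0.018,0.0322,0],[0.018,0.0322,0],[0.018,0.0322,0],[0.018,0.0322,0],[0.018,0.0322,0]]' 2>&1 | tail -1
python3 steer.py '[[0.018,0.0322,0,0,0,0],[0.018,0.0322,0,0,0,0],[0.018,0.0322,0,0,0,0],[0.018,0.0322,0,0,0,0],[0.018,0.0322,0,0,0,0]]' >/dev/null
python3 steer.py '[[0.018,0.0322,0.02,0,0,0],[0.018,0.0322,0.02,0,0,0],[0,0,0.03,0,0,0],[0,0,0,0,0,0]]'
python3 d.py 0.494 -0.453 0.17 -3
```

```text
ValueError: each row has 6 numbers
clock: 1.68
ee_pos: [0.4949, -0.4501, 0.1696]
eef_rot: [-2.276, -2.153, -0.001]
wrist_force: [-1.9, 0.3, -0.7]
gripper_width: -0.0003
grip_force: 0.0
t 1.6833 p [ 0.4949 -0.4501  0.1696] yaw -3.18 | d [-0.003  -0.0007 -0.0004] rot [-0.0061 -0.0063 -0.0031] j7 0.36062034049596453
```

```bash
python3 steer.py '[[-0.002,0,0.015,0,0,0],[0,0,0.015,0,0,0],[0,0,0.012,0,0,0],[0,0,0.012,0,0,0],[0,0,0.012,0,0,0]]'|egrep 'pos|force'
python3 steer.py '[[0,0,0.012,0,0,0],[0,0,0.01,0,0,0],[0,0,0.008,0,0,0],[0,0,0,0,0,0]]'
python3 - <<'E'
from h import *
a=img("top","pics/top1.png");b=img("side","pics/side1.png")
c=np.hstack([up(a,250,160,390,240,3),np.zeros((240,1,3),np.uint8)]); e=up(b,200,180,300,260,3)
cv2.imwrite("pics/c1.png",np.hstack([c,e])[:,:,::-1])
E
```

```text
ee_pos: [0.4941, -0.4616, 0.1124]
wrist_force: [-1.4, -9.5, 11.7]
grip_force: 5.5
clock: 2.43
ee_pos: [0.494, -0.4605, 0.0808]
eef_rot: [2.287, 2.146, -0.003]
wrist_force: [1.2, -3.0, 2.6]
gripper_width: -0.0003
grip_force: 1.3
```

View pics/c1.png

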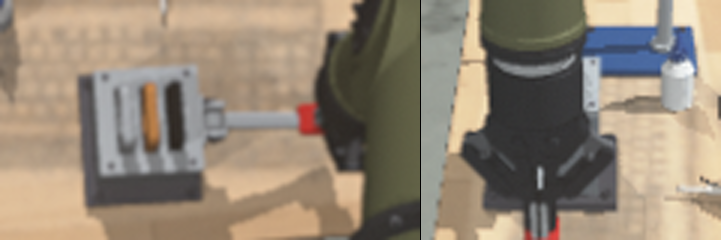

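The crops show all three plates rising above the gauge, with the fingertips on the red pad (about (310,118) in the top crop). I'll press the rest of the way.

```bash
python3 steer.py '[[0.002,0,0.005,0,0,0],[0.002,0,0.005,0,0,0],[0,0,0.004,0,0,0],[0,0,0,0,0,0]]'|egrep 'pos|force'
python3 steer.py '[[0,0,0.004,0,0,0],[0,0,0,0,0,0],[0,0,0,0,0,0]]'|egrep 'pos|force'
```

```text
ee_pos: [0.4944, -0.4585, 0.0752]
wrist_force: [-16.3, -3.0, 55.5]
grip_force: 26.6
ee_pos: [0.4946, -0.4585, 0.0747]
wrist_force: [-22.8, 3.3, 80.4]
grip_force: 37.5
```

```bash
python3 steer.py '[[0,0,-0.02,0,0,0],[0,0,-0.04,0,0,0],[0,0,-0.04,0,0,0],[0,0,-0.04,0,0,0],[0,0,-0.035,0,0,0]]' |egrep 'pos|force'
python3 steer.py '[[-0.01,-0.04,0,0,0,0],[-0.01,-0.04,0,0,0,0],[-0.01,-0.04,0,0,0,0],[-0.01,-0.04,0,0,0,0],[0,0,0,0,0,0]]' 0.085|egrep 'pos|force|width'
python3 - <<'E'
from h import *
np.set_printoptions(precision=4,suppress=True)
a=img("top","pics/top2.png");b=img("side","pics/side2.png")
cv2.imwrite("pics/c2.png",np.hstack([up(a,265,165,335,235,5),up(b,210,175,280,245,5)])[:,:,::-1])
P=[]
for I,o,e in((a,(282,180),(310,212)),(b,(225,180),(262,216))):
    h,s,v=[x.astype(int) for x in cv2.split(cv2.cvtColor(up(I,*o,*e),cv2.COLOR_RGB2HSV))]
    c=big((h>10)&(h<18)&(s>125)&(v>125)); q=back(cv2.boxPoints(cv2.minAreaRect(c)),*o); print(q.tolist()); P.append(q)
E
python3 d.py 0.499 -0.2705 0.19 -3
```

```text
ee_pos: [0.4941, -0.4519, 0.2397]
wrist_force: [0.2, -0.8, -0.9]
grip_force: 0.0
ee_pos: [0.3219, -0.4865, 0.2364]
wrist_force: [-0.3, -1.1, -1.5]
gripper_width: 0.0603
grip_force: 0.0
[[296.7356195449829, 187.78429317474365], [301.08296394348145, 187.4944715499878], [302.35287857055664, 206.54314041137695], [298.0055332183838, 206.8329620361328]]
[[233.08340549468994, 198.12326622009277], [233.2476167678833, 194.18219184875488], [251.49718475341797, 194.94259071350098], [251.3329734802246, 198.88366508483887]]
t 4.05 p [ 0.3298 -0.4839  0.237 ] yaw -3.61 | d [0.2236 0.1555 0.0468] rot [-0.0013 -0.0002 -0.0106] j7 0.6063871760598252
```

View pics/c2.png

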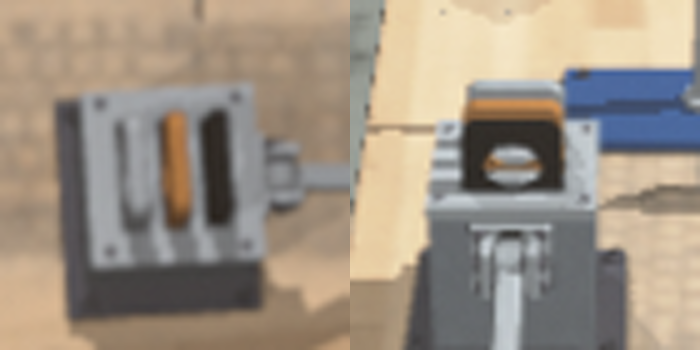

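Run:
```python
from h import *
np.set_printoptions(precision=4,suppress=True)
print(plane("top",[(299.54,197.16),(298.9,187.64),(300.2,206.69)],.149))
print(tri([(299.54,197.16)],[(242.3,196.4)]))
for y in(-.2705,-.2925,-.3145): print(proj("side",[(.499,y+.005,.149),(.499,y-.005,.149)]),proj("top",[(.499,y,.149)]))
b=cv2.imread("pics/side2.png"); print([tuple(map(int,x)) for x in b[188:203,242]])
```

```text
[[ 0.4964 -0.2901  0.149 ]
 [ 0.5213 -0.2911  0.149 ]
 [ 0.4717 -0.2891  0.149 ]]
[[ 0.4995 -0.2904  0.1436  0.0044]]
[[241.4402 190.3975]
 [241.3808 192.1863]] [[291.8458 196.842 ]]
[[241.3083 194.3706]
 [241.2469 196.2231]] [[300.3702 196.09  ]]
[[241.172  198.4859]
 [241.1085 200.4054]] [[308.8847 195.3384]]
[(194, 227, 243), (191, 225, 241), (192, 221, 235), (199, 196, 189), (180, 176, 171), (133, 131, 128), (127, 134, 144), (86, 142, 200), (80, 130, 182), (66, 100, 136), (62, 93, 126), (44, 48, 53), (42, 47, 51), (40, 44, 49), (41, 46, 50)]
```

```bash
python3 steer.py '[[0.033,0.023,0,0,0,0],[0.033,0.023,0,0,0,0],[0.033,0.023,0,0,0,0],[0.033,0.023,0,0,0,0],[0.033,0.023,0,0,0,0]]' >/dev/null
python3 steer.py '[[0.033,0.023,0,0,0,0],[0.026,0.018,0.02,0,0,0],[0,0,0.02,0,0,0],[0,0,0,0,0,0],[0,0,0,0,0,0]]'|egrep 'pos|force|width'
python3 d.py 0.499 -0.2695 0.128 -3
```

```text
ee_pos: [0.501, -0.2674, 0.196]
wrist_force: [0.4, -0.3, -0.4]
gripper_width: 0.0848
grip_force: 0.0
t 4.8833 p [ 0.501  -0.2674  0.196 ] yaw -3.19 | d [-0.0023 -0.0017  0.068 ] rot [-0.0025 -0.0013 -0.0032] j7 0.09023900792913296
```

```bash
python3 steer.py '[[-0.001,-0.001,0.02,0,0,0],[-0.001,-0.001,0.02,0,0,0],[0,0,0.016,0,0,0],[0,0,0.012,0,0,0],[0,0,0,0,0,0]]'|egrep 'pos|force|width'
python3 steer.py '[[0,0,0,0,0,0],[0,0,0,0,0,0],[0,0,0,0,0,0],[0,0,0,0,0,0],[0,0,0,0,0,0]]' 0.05 50|egrep 'pos|force|width'
python3 d.py 0.499 -0.2695 0.128 -3
```

```text
ee_pos: [0.4975, -0.2716, 0.1275]
wrist_force: [-0.3, 0.4, -0.3]
gripper_width: 0.0851
grip_force: 0.0
ee_pos: [0.4997, -0.2709, 0.1299]
wrist_force: [1.0, 0.3, 5.6]
gripper_width: 0.055
grip_force: 53.2
t 5.7167 p [ 0.4997 -0.2709  0.1299] yaw -3.29 | d [ 0.0014 -0.0008  0.0019] rot [ 0.0022  0.0013 -0.005 ] j7 0.040569794485516404
```

```bash
python3 steer.py '[[0,0,-0.01,0,0,0],[0,0,-0.02,0,0,0],[0,0,-0.03,0,0,0],[0,0,-0.03,0,0,0],[0,0,-0.025,0,0,0]]'|egrep 'pos|force|width'
python3 steer.py '[[0.03,-0.003,0,0,0,0],[0.035,-0.004,0,0,0,0],[0.035,-0.004,0,0,0,0],[0.035,-0.004,0,0,0,0],[0.035,-0.004,0,0,0,0]]'|egrep 'pos|force|width'
python3 steer.py '[[0.03,-0.003,0,0,0,-0.1],[0.01,0,0,0,0,-0.12],[0,0,0,0,0,-0.12],[0,0,0,0,0,-0.12],[0,0,0,0,0,-0.12]]'|egrep 'pos|force|width'
python3 steer.py '[[0,0,0,0,0,-0.12],[0,0,0,0,0,-0.12],[0,0,0,0,0,-0.12],[0,0,0,0,0,-0.12],[0,0,0,0,0,-0.12]]'|egrep 'pos|force|width'
python3 steer.py '[[0,0,0,0,0,-0.12],[0,0,0,0,0,-0.12],[0,0,0,0,0,-0.08],[0,0,0,0,0,0],[0,0,0,0,0,0]]'|egrep 'pos|force|width'
python3 d.py 0.485 -0.0603 0.147 88
```

```text
ee_pos: [0.4987, -0.2698, 0.2458]
wrist_force: [1.0, -1.0, -3.0]
gripper_width: 0.0552
grip_force: 55.7
ee_pos: [0.4887, -0.0978, 0.244]
wrist_force: [0.3, -0.3, -1.8]
gripper_width: 0.055
grip_force: 55.8
ee_pos: [0.4873, -0.0589, 0.244]
wrist_force: [0.2, 0.3, -1.6]
gripper_width: 0.055
grip_force: 55.7
ee_pos: [0.4873, -0.0594, 0.2439]
wrist_force: [0.5, -0.7, -1.4]
gripper_width: 0.0554
grip_force: 55.7
ee_pos: [0.4875, -0.0595, 0.2437]
wrist_force: [-0.1, 0.1, -1.2]
gripper_width: 0.0552
grip_force: 55.7
t 7.8 p [ 0.4875 -0.0595  0.2437] yaw 82.52 | d [ 0.0023 -0.0011  0.0967] rot [-0.     -0.0008 -0.0957] j7 1.0402992466798713
```

```bash
python3 steer.py '[[0.002,0,0.02,0,0,-0.095],[0,-0.001,0.03,0,0,0],[0,0,0.03,0,0,0],[0,0,0.016,0,0,0],[0,0,0,0,0,0]]'|egrep 'pos|force|width'
python3 steer.py '[[0,0,0,0,0,0],[0,0,0,0,0,0]]'|egrep 'force'
python3 d.py 0.485 -0.0603 0.147 88
python3 - <<'E'
from h import *
a=img("top","pics/top3.png");b=img("side","pics/side3.png")
cv2.imwrite("pics/c3.png",np.hstack([up(a,180,140,250,220,5),up(b,225,130,295,210,5)])[:,:,::-1])
E
```

```text
ee_pos: [0.4837, -0.0607, 0.1448]
wrist_force: [-0.1, 0.9, -1.6]
gripper_width: 0.0549
grip_force: 55.6
wrist_force: [-0.2, -0.3, -0.6]
grip_force: 55.7
t 8.3833 p [ 0.4866 -0.0598  0.1488] yaw 88.07 | d [ 0.0016 -0.0005  0.0018] rot [-0.      0.0015  0.0012] j7 0.9871525535439637
```

View pics/c3.png

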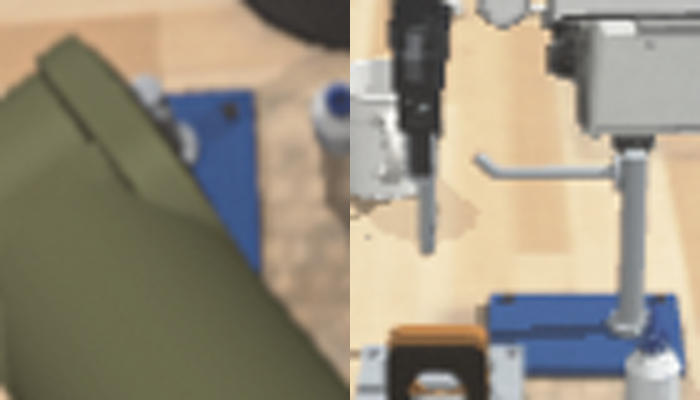

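The side crop shows the steel plate held upright, edge-on, its lower edge at about (240.6,180.2) px, in front of the hook tip at (246+5,162). The arm blocks the top view. I'll check the plate's height from the lower edge.

Run:
```python
from h import *
np.set_printoptions(precision=2,suppress=True)
b=cv2.imread("pics/side3.png"); print([tuple(map(int,x)) for x in b[175:184,240]], [tuple(map(int,x)) for x in b[172,235:246]])
for z in(.074,.078,.082): print(z,proj("side",[(.4866,-.060-.028+.009,z),(.4866,-.0598-.028,z+.02),(.4866,-.0598,z)]))
for y in (.0645,.0620,.0595): print(proj("side",[(.54,-y,.131)]))
print(proj("side",[(.54,-.0625,.1265),(.54,-.0625,.1355)]),[tuple(map(int,x)) for x in b[160:168,262]])
```

```text
[(131, 129, 126), (131, 129, 127), (131, 128, 126), (128, 126, 124), (125, 125, 120), (126, 132, 137), (168, 198, 220), (197, 229, 243), (196, 228, 243)] [(165, 199, 223), (164, 198, 222), (164, 198, 222), (150, 171, 187), (134, 138, 140), (130, 129, 126), (146, 144, 140), (144, 163, 176), (164, 194, 219), (167, 200, 224), (163, 198, 223)]
0.074 [[239.22 181.75]
 [239.   177.74]
 [239.34 179.  ]]
0.078 [[239.19 180.7 ]
 [238.96 176.67]
 [239.31 177.97]]
0.082 [[239.15 179.65]
 [238.93 175.6 ]
 [239.28 176.93]]
[[254.98 164.36]]
[[254.97 164.02]]
[[254.96 163.69]]
[[254.98 165.3 ]
 [254.96 162.87]] [(151, 190, 223), (148, 188, 222), (154, 191, 222), (179, 195, 208), (173, 170, 164), (135, 141, 148), (151, 192, 226), (151, 192, 226)]
```

```bash
python3 steer.py '[[0,-0.0005,0.0035,0,0,0],[-0.015,0,0,0,0,0],[-0.02,0,0,0,0,0],[-0.02,0,0,0,0,0],[0,0,0,0,0,0]]'|egrep 'pos|force|width'
python3 steer.py '[[-0.02,0,0,0,0,0],[-0.02,0,0,0,0,0],[-0.01,0,0,0,0,0],[0,0,0,0,0,0],[0,0,0,0,0,0]]'|egrep 'pos|force|width'
python3 d.py 0.594 -0.0640 0.1285 88
```

```text
ee_pos: [0.5447, -0.0627, 0.1447]
wrist_force: [0.4, -0.7, -0.9]
gripper_width: 0.0552
grip_force: 55.7
ee_pos: [0.5906, -0.064, 0.144]
wrist_force: [-0.4, 0.0, -2.2]
gripper_width: 0.0557
grip_force: 55.7
t 9.3167 p [ 0.5906 -0.064   0.144 ] yaw 88.1 | d [-0.0034  0.0001  0.0155] rot [ 0.0003 -0.0003  0.0018] j7 1.021502883542917
```

```bash
python3 steer.py '[[-0.003,0,0.004,0,0,0],[0,0,0.005,0,0,0],[0,0,0.004,0,0,0],[0,0,0,0,0,0],[0,0,0,0,0,0]]'|egrep 'pos|force|width'
python3 steer.py '[[0,0,0.002,0,0,0],[0,0,0,0,0,0]]'|egrep 'pos|force|width'
python3 - <<'E'
from h import *
a=img("top","pics/top4.png");b=img("side","pics/side4.png")
cv2.imwrite("pics/c4.png",up(b,225,130,325,210,5)[:,:,::-1])
E
```

```text
ee_pos: [0.5933, -0.0644, 0.1307]
wrist_force: [-0.6, -0.4, -1.2]
gripper_width: 0.0546
grip_force: 55.7
ee_pos: [0.5937, -0.0643, 0.1289]
wrist_force: [-0.4, -0.2, -1.7]
gripper_width: 0.055
grip_force: 55.7
```

View pics/c4.png

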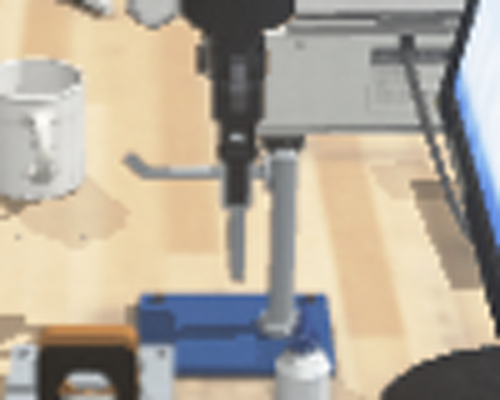

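The side crop shows the steel plate on the bar just in front of the collar, at about (272,180) px. I'll lower it until it touches, then let go.

```bash
python3 steer.py '[[0,0,0.0015,0,0,0],[0,0,0,0,0,0]]'|egrep 'pos|force|width'
python3 steer.py '[[0,0,0.001,0,0,0],[0,0,0,0,0,0]]'|egrep 'pos|force|width'
```

```text
ee_pos: [0.5938, -0.0642, 0.1274]
wrist_force: [0.3, -0.1, -2.1]
gripper_width: 0.055
grip_force: 55.7
ee_pos: [0.5939, -0.0642, 0.1271]
wrist_force: [-1.5, -1.0, 3.4]
gripper_width: 0.055
grip_force: 56.5
```

```bash
python3 steer.py '[[0,0,0,0,0,0],[0,0,0,0,0,0],[0,0,0,0,0,0],[0,0,0,0,0,0]]' 0.08|egrep 'pos|force|width'
python3 steer.py '[[0,0,-0.015,0,0,0],[0,0,-0.03,0,0,0],[0,0,-0.04,0,0,0],[0,0,-0.035,0,0,0],[0,0,0,0,0,0]]'|egrep 'pos|force|width'
python3 - <<'E'
from h import *
b=img("side","pics/side5.png")
cv2.imwrite("pics/c5.png",up(b,225,140,305,210,5)[:,:,::-1])
E
python3 d.py 0.4995 -0.2915 0.24 -3
```

```text
ee_pos: [0.5939, -0.0642, 0.1266]
wrist_force: [0.8, 0.5, 1.1]
gripper_width: 0.0798
grip_force: 0.0
ee_pos: [0.5966, -0.0626, 0.2536]
wrist_force: [1.0, 0.8, 0.0]
gripper_width: 0.0799
grip_force: 0.0
t 11.1333 p [ 0.5956 -0.0633  0.2506] yaw 88.12 | d [ 0.0887 -0.2313  0.0099] rot [0.0056 0.0052 1.5903] j7 1.117635140963718
```

View pics/c5.png

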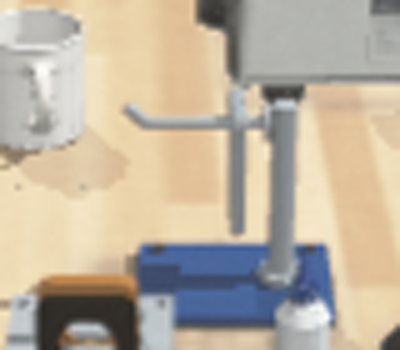

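```bash
python3 steer.py '[[0.0148,-0.0385,0,0,0,0],[0.0148,-0.0385,0,0,0,0],[0.0148,-0.0385,0,0,0,0],[0.0148,-0.0385,0,0,0,0],[0.0148,-0.0385,0,0,0,0]]' 0.085 >/dev/null
python3 steer.py '[[0.0148,-0.0385,0,0,0,0.12],[0,0,0,0,0,0.12],[0,0,0,0,0,0.12],[0,0,0,0,0,0.12],[0,0,0,0,0,0.12]]' >/dev/null
python3 steer.py '[[0,0,0,0,0,0.12],[0,0,0,0,0,0.12],[0,0,0,0,0,0.12],[0,0,0,0,0,0.12],[0,0,0,0,0,0.12]]' >/dev/null
python3 steer.py '[[0,0,0,0,0,0.12],[0,0,0,0,0,0.12],[0,0,0,0,0,0.12],[0,0,0,0,0,0.03],[0,0,0,0,0,0]]'|egrep 'force|width'
python3 d.py 0.4985 -0.292 0.127 -3
```

```text
wrist_force: [1.0, -0.2, 0.4]
gripper_width: 0.0848
grip_force: 0.0
t 12.8 p [ 0.4971 -0.292   0.2457] yaw -3.05 | d [0.     0.0016 0.1187] rot [-0.0014 -0.0003 -0.001 ] j7 0.16201243748850727
```

```bash
python3 steer.py '[[0,0.0015,0.03,0,0,0],[0,0,0.03,0,0,0],[0,0,0.025,0,0,0],[0,0,0.018,0,0,0],[0,0,0.012,0,0,0]]'|egrep 'pos|force'
python3 steer.py '[[0,0,0,0,0,0],[0,0,0,0,0,0]]'|egrep 'pos|force'
python3 d.py 0.4985 -0.292 0.130 -3
```

```text
ee_pos: [0.4976, -0.2918, 0.1287]
wrist_force: [0.2, -0.6, -0.0]
grip_force: 0.0
ee_pos: [0.4986, -0.292, 0.1308]
wrist_force: [1.7, 0.1, 0.1]
grip_force: 0.0
t 13.3833 p [ 0.4986 -0.292   0.1308] yaw -2.91 | d [ 0.     -0.0001  0.0008] rot [-0.0016 -0.0011  0.0016] j7 0.0803711079151349
```

```bash
python3 steer.py '[[0,0,0,0,0,0],[0,0,0,0,0,0],[0,0,0,0,0,0],[0,0,0,0,0,0],[0,0,0,0,0,0]]' 0.05 50|egrep 'pos|force|width'
python3 steer.py '[[0,0,-0.01,0,0,0],[0,0,-0.02,0,0,0],[0,0,-0.03,0,0,0],[0,0,-0.03,0,0,0],[0,0,-0.025,0,0,0]]'|egrep 'pos|force|width'
python3 d.py 0.485 -0.0603 0.246 -3
```

```text
ee_pos: [0.4996, -0.2925, 0.1326]
wrist_force: [0.1, 0.2, 6.2]
gripper_width: 0.0553
grip_force: 53.9
ee_pos: [0.4989, -0.2919, 0.2489]
wrist_force: [-0.1, -0.8, -2.6]
gripper_width: 0.0548
grip_force: 55.3
t 14.2167 p [ 0.4989 -0.2919  0.2489] yaw -2.95 | d [ 0.2306 -0.0258  0.0029] rot [ 0.0003 -0.0002  0.0008] j7 0.1630809089724316
```

```bash
python3 steer.py '[[0.0384,-0.0043,0,0,0,0],[0.0384,-0.0043,0,0,0,0],[0.0384,-0.0043,0,0,0,0],[0.0384,-0.0043,0,0,0,0],[0.0384,-0.0043,0,0,0,0]]' >/dev/null
python3 steer.py '[[0.0384,-0.0043,0,0,0,-0.122],[0,0,0,0,0,-0.122],[0,0,0,0,0,-0.122],[0,0,0,0,0,-0.122],[0,0,0,0,0,-0.122]]' >/dev/null
python3 steer.py '[[0,0,0,0,0,-0.122],[0,0,0,0,0,-0.122],[0,0,0,0,0,-0.122],[0,0,0,0,0,-0.122],[0,0,0,0,0,-0.122]]'|egrep 'force|width'
python3 steer.py '[[0,0,0.02,0,0,-0.122],[0,0,0.03,0,0,-0.122],[0,0,0.03,0,0,-0.122],[0,0,0.016,0,0,0],[0,0,0,0,0,0]]'|egrep 'pos|force|width'
python3 steer.py '[[0,0,0,0,0,0],[0,0,0,0,0,0]]'|egrep 'force'
python3 d.py 0.485 -0.0603 0.147 88
python3 - <<'E'
from h import *
np.set_printoptions(precision=2,suppress=True)
b=img("side","pics/side6.png"); p=r.get_obs()["ee_pos"]
for z in(.074,.078,.082): print(z,proj("side",[(p[0],p[1]-.019,z)]))
print([tuple(map(int,x)) for x in b[174:185,240]], [tuple(map(int,x)) for x in b[172,235:246]])
E
```

```text
wrist_force: [0.3, 0.0, -0.5]
gripper_width: 0.0549
grip_force: 55.4
ee_pos: [0.4829, -0.0615, 0.1478]
wrist_force: [-0.2, 0.8, -1.3]
gripper_width: 0.0549
grip_force: 55.3
wrist_force: [-0.5, 0.2, -0.7]
grip_force: 55.3
t 16.05 p [ 0.4859 -0.0606  0.1519] yaw 87.85 | d [0.0009 0.0003 0.0049] rot [-0.0002  0.0014 -0.0025] j7 0.9840065505300469
0.074 [[239.06 181.84]]
0.078 [[239.02 180.8 ]]
0.082 [[238.99 179.75]]
[(134, 97, 62), (134, 97, 62), (134, 97, 63), (134, 97, 63), (133, 97, 62), (130, 96, 63), (143, 113, 84), (221, 198, 163), (243, 228, 196), (243, 228, 197), (243, 227, 196)] [(222, 198, 164), (222, 197, 164), (221, 197, 164), (174, 145, 112), (139, 104, 69), (133, 96, 62), (136, 99, 63), (175, 154, 127), (219, 194, 164), (224, 200, 167), (223, 198, 163)]
```

```bash
python3 steer.py '[[0,0,0.0045,0,0,0],[-0.015,0,0,0,0,0],[-0.02,0,0,0,0,0],[-0.02,0,0,0,0,0],[0,0,0,0,0,0]]'|egrep 'pos|force|width'
python3 steer.py '[[-0.018,0,0,0,0,0],[-0.01,0,0,0,0,0],[0,0,0,0,0,0],[0,0,0,0,0,0]]'|egrep 'pos|force|width'
python3 d.py 0.570 -0.0631 0.1293 88
```

```text
ee_pos: [0.5441, -0.063, 0.147]
wrist_force: [1.1, -0.1, -1.6]
gripper_width: 0.0549
grip_force: 55.3
ee_pos: [0.568, -0.0637, 0.1463]
wrist_force: [0.1, -0.2, -2.2]
gripper_width: 0.0549
grip_force: 55.4
t 16.85 p [ 0.568  -0.0637  0.1463] yaw 87.88 | d [-0.002   0.0007  0.017 ] rot [ 0.0001  0.0002 -0.0021] j7 1.0041093809630317
```

```bash
python3 steer.py '[[-0.001,0.0005,0.005,0,0,0],[0,0,0.005,0,0,0],[0,0,0.004,0,0,0],[0,0,0,0,0,0],[0,0,0,0,0,0]]'|egrep 'pos|force'
python3 steer.py '[[0,0,0.002,0,0,0],[0,0,0,0,0,0]]'|egrep 'pos|force'
python3 steer.py '[[0,0,0.001,0,0,0],[0,0,0,0,0,0]]'|egrep 'pos|force'
```

```text
ee_pos: [0.5687, -0.0635, 0.1317]
wrist_force: [-0.2, -0.2, -1.4]
grip_force: 55.4
ee_pos: [0.5693, -0.0633, 0.1303]
wrist_force: [-0.1, 0.0, 0.2]
grip_force: 55.8
ee_pos: [0.5693, -0.0633, 0.13]
wrist_force: [-3.5, -0.7, 7.3]
grip_force: 56.6
```

```bash
python3 steer.py '[[0,0,-0.0005,0,0,0],[0,0,0,0,0,0],[0,0,0,0,0,0],[0,0,0,0,0,0]]' 0.08|egrep 'pos|force|width'
python3 steer.py '[[0,0,-0.015,0,0,0],[0,0,-0.03,0,0,0],[0,0,-0.04,0,0,0],[0,0,-0.035,0,0,0],[0,0,0,0,0,0]]'|egrep 'pos|force|width'
cat > chk.py <<'E'
import sys; from h import *
np.set_printoptions(precision=1,suppress=True)
b=img("side",sys.argv[1]); h,s,v=[x.astype(int) for x in cv2.split(cv2.cvtColor(b,cv2.COLOR_RGB2HSV))]
for n,m in(("bronze",(h>10)&(h<18)&(s>110)&(v<200)),("grey",(s<35)&(v<165)&(v>75)),("black",v<70)):
  for y in(158,170,175,180,184,187): print(n,y,np.flatnonzero(m[y,245:288])+245)
E
python3 chk.py pics/side7.png
python3 d.py 0.4973 -0.314 0.24 -3
```

```text
ee_pos: [0.5692, -0.0634, 0.1295]
wrist_force: [-0.2, -0.4, -0.7]
gripper_width: 0.0799
grip_force: 0.0
ee_pos: [0.572, -0.0619, 0.2563]
wrist_force: [0.3, 0.8, -0.3]
gripper_width: 0.0796
grip_force: 0.0
bronze 158 [264 265]
bronze 170 [264 265 266]
bronze 175 [264 265 266]
bronze 180 [264 265 266]
bronze 184 [264 265 266]
bronze 187 []
grey 158 [282 285]
grey 170 [271 272 273 280 281 282 283]
grey 175 [271 272 273 279 280 281 282 283]
grey 180 [271 272 273 279 280 281 282 283]
grey 184 [271 272 273 279 280 281 282]
grey 187 [279 280 281 282]
black 158 [279 280 281 284]
black 170 []
black 175 []
black 180 []
black 184 []
black 187 []
t 18.4 p [ 0.5709 -0.0626  0.2532] yaw 87.89 | d [ 0.0644 -0.254   0.0127] rot [0.0052 0.0049 1.5862] j7 1.1078693780804163
```

```bash
python3 steer.py '[[0.0092,-0.0363,0,0,0,0],[0.0092,-0.0363,0,0,0,0],[0.0092,-0.0363,0,0,0,0],[0.0092,-0.0363,0,0,0,0],[0.0092,-0.0363,0,0,0,0]]' 0.085 >/dev/null
python3 steer.py '[[0.0092,-0.0363,0,0,0,0.122],[0,0,0,0,0,0.122],[0,0,0,0,0,0.122],[0,0,0,0,0,0.122],[0,0,0,0,0,0.122]]' >/dev/null
python3 steer.py '[[0,0,0,0,0,0.122],[0,0,0,0,0,0.122],[0,0,0,0,0,0.122],[0,0,0,0,0,0.122],[0,0,0,0,0,0.122]]' >/dev/null
python3 steer.py '[[0,0,0,0,0,0.122],[0,0,0,0,0,0.122],[0,0,0,0,0,0.122],[0,0,0,0,0,0],[0,0,0,0,0,0]]'|egrep 'force|width'
python3 d.py 0.4973 -0.314 0.131 -3
```

```text
wrist_force: [0.4, 0.1, -0.1]
gripper_width: 0.0851
grip_force: 0.0
t 20.0667 p [ 0.5056 -0.2789  0.2487] yaw -2.76 | d [-0.0355 -0.0064  0.1177] rot [-0.0015 -0.0001  0.0041] j7 0.13601750235464646
```

```bash
python3 steer.py '[[-0.0355,-0.0064,0,0,0,0.004],[0,0,0.03,0,0,0],[0,0,0.03,0,0,0],[0,0,0,0,0,0],[0,0,0,0,0,0]]'|egrep 'pos|force'
python3 d.py 0.4973 -0.314 0.131 -3
```

```text
ee_pos: [0.4968, -0.3137, 0.1884]
wrist_force: [-0.9, -0.1, 0.5]
grip_force: 0.0
t 20.4833 p [ 0.4968 -0.3137  0.1884] yaw -3.04 | d [-0.0004  0.0007  0.0573] rot [-0.0034 -0.0023 -0.0006] j7 0.1540482089220137
```

```bash
python3 steer.py '[[0,0,0.025,0,0,0],[0,0,0.02,0,0,0],[0,0,0.012,0,0,0],[0,0,0,0,0,0],[0,0,0,0,0,0]]'|egrep 'pos|force'
python3 steer.py '[[0,0,0,0,0,0],[0,0,0,0,0,0],[0,0,0,0,0,0],[0,0,0,0,0,0],[0,0,0,0,0,0]]' 0.05 50|egrep 'pos|force|width'
python3 steer.py '[[0,0,-0.01,0,0,0],[0,0,-0.02,0,0,0],[0,0,-0.03,0,0,0],[0,0,-0.03,0,0,0],[0,0,-0.025,0,0,0]]'|egrep 'pos|force|width'
python3 d.py 0.485 -0.0603 0.246 -3
```

```text
ee_pos: [0.4986, -0.314, 0.1339]
wrist_force: [-0.4, 0.0, 0.8]
grip_force: 0.0
ee_pos: [0.4986, -0.3145, 0.1341]
wrist_force: [0.5, 0.8, 7.5]
gripper_width: 0.0547
grip_force: 53.9
ee_pos: [0.4977, -0.3139, 0.25]
wrist_force: [0.3, 0.0, -2.1]
gripper_width: 0.0549
grip_force: 55.4
t 21.7333 p [ 0.4977 -0.3139  0.25  ] yaw -3.18 | d [ 0.2525 -0.0268  0.004 ] rot [ 0.0006 -0.0001 -0.0032] j7 0.18957529187249678
```

```bash
python3 steer.py '[[0.0361,-0.0038,0,0,0,0],[0.0361,-0.0038,0,0,0,0],[0.0361,-0.0038,0,0,0,0],[0.0361,-0.0038,0,0,0,0],[0.0361,-0.0038,0,0,0,0]]' >/dev/null
python3 steer.py '[[0.0361,-0.0038,0,0,0,0],[0.0361,-0.0038,0,0,0,-0.1224],[0,0,0,0,0,-0.1224],[0,0,0,0,0,-0.1224],[0,0,0,0,0,-0.1224]]' >/dev/null
python3 steer.py '[[0,0,0,0,0,-0.1224],[0,0,0,0,0,-0.1224],[0,0,0,0,0,-0.1224],[0,0,0,0,0,-0.1224],[0,0,0,0,0,-0.1224]]'|egrep 'force|width'
python3 steer.py '[[0,0,0,0,0,-0.1224],[0,0,0.02,0,0,-0.1224],[0,0,0.03,0,0,-0.1224],[0,0,0.03,0,0,-0.1224],[0,0,0.016,0,0,0]]'|egrep 'pos|force|width'
python3 steer.py '[[0,0,0,0,0,0],[0,0,0,0,0,0],[0,0,0,0,0,0]]'|egrep 'force'
python3 d.py 0.485 -0.0603 0.149 88
python3 - <<'E'
from h import *
np.set_printoptions(precision=2,suppress=True)
b=img("side","pics/side8.png"); p=r.get_obs()["ee_pos"]
for z in(.074,.078,.082): print(z,proj("side",[(p[0],p[1]-.019,z)]))
print([tuple(map(int,x)) for x in b[174:185,240]], [tuple(map(int,x)) for x in b[172,235:246]])
E
```

```text
wrist_force: [0.6, -0.8, -2.0]
gripper_width: 0.0549
grip_force: 55.5
ee_pos: [0.4838, -0.0612, 0.1493]
wrist_force: [-1.4, -0.3, -1.3]
gripper_width: 0.055
grip_force: 55.4
wrist_force: [-0.1, -0.1, -1.6]
grip_force: 55.4
t 23.65 p [ 0.4861 -0.0602  0.1529] yaw 87.92 | d [ 0.0011 -0.0002  0.0039] rot [-0.0002  0.0016 -0.0014] j7 0.9793589041606202
0.074 [[239.11 181.77]]
0.078 [[239.08 180.73]]
0.082 [[239.05 179.68]]
[(48, 45, 40), (48, 44, 39), (49, 45, 41), (49, 45, 40), (48, 44, 40), (48, 44, 40), (74, 67, 58), (169, 152, 128), (243, 228, 196), (243, 229, 196), (242, 227, 195)] [(222, 199, 164), (221, 197, 163), (221, 198, 164), (156, 140, 117), (76, 69, 59), (48, 45, 40), (49, 45, 40), (163, 147, 125), (218, 193, 163), (224, 200, 168), (223, 198, 163)]
```

```bash
python3 steer.py '[[0,0,0.0035,0,0,0],[-0.015,0,0,0,0,0],[-0.02,0,0,0,0,0],[-0.02,0,0,0,0,0],[-0.006,0,0,0,0,0]]'|egrep 'pos|force|width'
python3 steer.py '[[0,0,0.005,0,0,0],[0,0,0.005,0,0,0],[0,0,0.003,0,0,0],[0,0,0,0,0,0],[0,0,0,0,0,0]]'|egrep 'pos|force|width'
python3 steer.py '[[0,0,0.002,0,0,0],[0,0,0,0,0,0]]'|egrep 'pos|force'
```

```text
ee_pos: [0.5494, -0.0627, 0.149]
wrist_force: [1.5, -0.7, -1.4]
gripper_width: 0.055
grip_force: 55.5
ee_pos: [0.5454, -0.0626, 0.1349]
wrist_force: [0.6, 0.1, -2.1]
gripper_width: 0.0547
grip_force: 55.5
ee_pos: [0.546, -0.0626, 0.133]
wrist_force: [-0.3, -0.8, -2.5]
grip_force: 55.5
```

```bash
python3 steer.py '[[0,0,0.0015,0,0,0],[0,0,0,0,0,0]]'|egrep 'pos|force'
python3 steer.py '[[0,0,0.001,0,0,0],[0,0,0,0,0,0]]'|egrep 'pos|force'
```

```text
ee_pos: [0.5463, -0.0626, 0.132]
wrist_force: [-1.4, -0.6, 2.5]
grip_force: 56.1
ee_pos: [0.5464, -0.0625, 0.1317]
wrist_force: [-4.2, -0.3, 12.2]
grip_force: 57.1
```

Contact at the expected height. Letting go.

```bash
python3 steer.py '[[0,0,-0.001,0,0,0],[0,0,0,0,0,0],[0,0,0,0,0,0],[0,0,0,0,0,0]]' 0.08|egrep 'pos|force|width'
python3 steer.py '[[0,0,-0.015,0,0,0],[0,0,-0.03,0,0,0],[0,0,-0.04,0,0,0],[0,0,-0.035,0,0,0],[0,0,0,0,0,0]]'|egrep 'pos|force|width'
python3 steer.py '[[0.03,0,0,0,0,0],[0.04,0,0,0,0,0],[0.04,0,0,0,0,0],[0.03,0,0,0,0,0],[0,0,0,0,0,0]]'|egrep 'pos|force|width'
python3 steer.py '[[0,0,0,0,0,0],[0,0,0,0,0,0],[0,0,0,0,0,0],[0,0,0,0,0,0],[0,0,0,0,0,0]]' >/dev/null
python3 chk.py pics/side9.png
python3 -c "
from h import *
b=cv2.imread('pics/side9.png')[:,:,::-1]; a=img('top','pics/top9.png'); cv2.imwrite('pics/c9.png',np.hstack([up(b,225,130,300,210,5),up(a,180,140,250,220,5)])[:,:,::-1])"
```

```text
ee_pos: [0.5464, -0.0625, 0.1315]
wrist_force: [0.0, -0.6, -0.1]
gripper_width: 0.0799
grip_force: 0.0
ee_pos: [0.5491, -0.061, 0.258]
wrist_force: [1.3, 0.2, 0.1]
gripper_width: 0.0797
grip_force: 0.0
ee_pos: [0.4004, -0.0576, 0.2506]
wrist_force: [0.1, 0.2, 0.3]
gripper_width: 0.0804
grip_force: 0.0
bronze 158 [264 265]
bronze 170 [264 265 266]
bronze 175 [264 265 266]
bronze 180 [264 265 266]
bronze 184 [264 265 266]
bronze 187 []
grey 158 [282 285]
grey 170 [271 272 273 280 281 282 283]
grey 175 [271 272 273 279 280 281 282 283]
grey 180 [271 272 273 279 280 281 282 283]
grey 184 [271 272 273 279 280 281 282]
grey 187 [279 280 281 282]
black 158 [258 278 279 280 281 284]
black 170 [258]
black 175 [258]
black 180 [258]
black 184 [258 259]
black 187 []
```

View pics/c9.png

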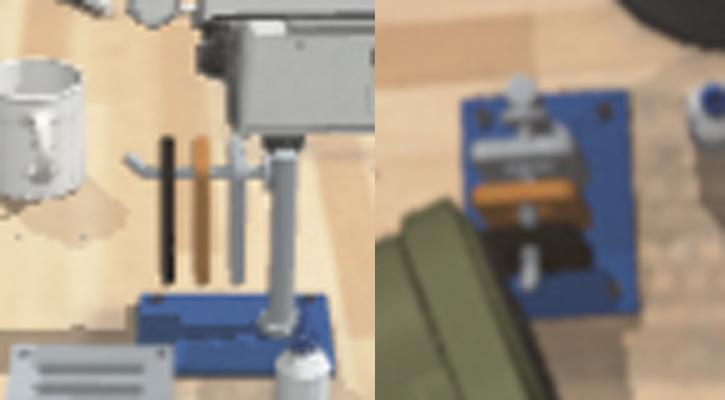

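In the side crop all three plates hang upright on the level bar: steel at x≈272 px, bronze at 265 and black at 258, all behind the tip at about 251. The arm is clear of them.

```bash
python3 -c "
from bench import r, cam, job
print(job.finish_job())"
```

```text
the job is handed in; nothing more can be done
None
```

The lever was pressed to its stop, and the last pictures show all three plates hanging upright and released on the level bar in order (steel at the back, bronze, black in front); I handed the job in at about 26 s of the 72 s, and no verdict was printed.

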